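Click the sample box lid shut all round

ROBOT

A 7-joint arm with a two-finger parallel gripper is mounted at the origin on a cart in front of the work surface, level with it; the furniture and walls round the work are solid. World frame = base frame: x ahead of the robot, y to its left, z up, the work surface at z = 0. Lengths are in m, angles in rad, forces in N, time in s.
With the tool pointing down it reaches from about 0.425 to 0.825 m from the base axis. Payload 3.6 kg.
Tool frame: the origin (TCP) lies at the very end of the fingers, on their centre line; the grasp point (between the pads) lies 19 mm behind it; x points along the fingers, y is the direction in which the jaws open and shut, and the axes are right-handed (so a half turn about x gives the same grasp; the last joint's range is limited). The gripper opens to 85 mm and grips with 20 to 120 N. Pads are 22 mm wide; open, the fingers measure 114 mm over their backs; the gripper's body (76 mm by 85 mm) begins 54 mm behind the grasp point. The pads swing forward as they close: fully open they stand 13 mm farther back than shut.
Start: joints at [1.208, 0.615, -0.013, 1.423, 0.008, 1.103, -0.04], TCP at [0.215, -0.613, 0.231] pointing down, gripper open.
Joint ranges: [-3.12, 3.12], [-0.3, 2.06], [-1.34, 1.32], [0.26, 2.42], [-1.36, 4.5], [0.01, 1.98], [-2.84, 2.84]. Speed limits (rad/s): [2.79, 2.79, 3.14, 3.14, 3.14, 3.14, 3.14].

INTERFACE

Orientations are given as [roll, pitch, yaw] about the fixed x, y, z axes, in that order (R = Rz(yaw) Ry(pitch) Rx(roll)).
In Python, from bench import sense, grab_frame, camera_params, job_done gives the robot as it stands. The module is installed in compiled form; this text tells all that it offers.
- The arm moves only by the tool send_rows, never from a script. Its argument "rows" is a list of rows, each an object of numbers: "gripper": the opening, from 0 (shut) to 1 (fully open); "tx", "ty", "tz": the shift along the tool's x, y, z in m; "wx", "wy", "wz": the turn, a rotation vector about the tool's x, y, z in degrees. A call has 1 to 8 rows; each row shifts and turns the pose as measured when the row begins, along the tool's axes as they then stand; what a row does not reach is not made up. A row lasts 1/8 s, in which the tool goes at most 62.5 mm and 10.7 degrees, less where a joint would pass 70% of its speed; a pose out of reach is approached as far as the arm can. A call is refused whole if a number of a shift passes 0.0625 or a number of a turn 10.7, either way. A call with a gripper value outside its range is refused whole. The fingers move at their own pace and stop on an object; "grip_force" is the grip in N (left out, the last holds). Time passes only in rows, so rows that do not move let the fingers close. It gives the time, the measured TCP pose, the force and the opening at its end, in the units of the state.
- sense(): the state, without advancing time (a new reading comes with each control period).
- grab_frame(name): name is "scene" or "side" or "wrist"; returns the picture (384x512x3 uint8, blue, green, red); there is no depth.
- camera_params(name): a dict with "camera_matrix" (3x3 intrinsics, pixels), "k1" (the pictures are not rectified: a ray, as slopes to the right and down, at radius r is drawn at 1 + k1 r^2 times it, then the intrinsics apply), "world_to_cam" (4x4, takes a point from world to camera coordinates); the wrist camera has in their place "hand_eye" (4x4, takes a point from camera to tool coordinates, whose origin is the TCP and whose axes are the tool frame's). Camera axes: x right, y up, looking along -z (the intrinsics and any distortion apply to the point x, -y, -z); pixel columns grow to the right and rows downward; lengths in m; the calibration is good to about 2 mm. A picture is of the moment at which its call begins: read the wrist's pose just before it. camera_params takes no time and is no camera call.
- job_done(): hands the job in, once; it reports no verdict.
The state is a dict: "clock": time; "joints": joint angles; "qd": joint speeds; "joint_torque": joint torques, N m; "tcp_pos": TCP position; "eef_rot": TCP orientation; "force": force on the tool from outside, world axes, zero at the start; "torque": the same for the moment, N m; "opening": opening from 0.0 (shut) to 1.0 (fully open).
Only numpy, scipy, OpenCV 4.12 (cv2) and the standard library are available. Lean on these libraries where they do the work, as an engineer would, in place of code of your own. Each camera call takes 0.05 s, during which the arm holds its last target. There are 200 camera calls.

TASK

The lid of the grey sample box is on, but parts of its slit rim still stand up. Press the rim down with the fingertips, section by section, until all six sections have clicked shut. Only press: do not lift or shove the box, do not bear down on it harder than a firm thumb would, and leave the small things standing around it where they are.

Things in the scene. Friction and masses are not known exactly. Their poses are not given: they have to be found in the camera images.
- sample_box: Loose grey sample box with white snap-fit lid, 130 (its x) x 180 (y) x 60 mm high, about 0.8 kg. Origin: centre of its underside; unturned, x points away from the robot, y left; turned at most 25 degrees. The lid rim is slit into six sections hinged 28 mm in from the outer edge; the 28 mm corners are fixed. A section not shut stands up 7 mm at its outer edge.
- front_left_pad (a point): Centre of the top of the raised ribbed thumb pad (14 mm across the rim, 36 along it) of the front left rim section: left half of the near long edge, 60 mm long, seen from the robot. It lies 10 mm in from the outer edge. Shut, it is 63.5 mm above the worktop, 3.5 mm proud of the lid, at box-frame (x, y) mm (-55, 31); sprung up it is 4.5 mm higher. This frame's axes do not matter.
- front_left (a joint): Hinge of the front left rim section: 0 = sprung up, 0.26 rad = clicked shut and flush. Snap action: a push straight down on the pad meets up to about 5 N (press with 10 to 20 N to be sure), then past half-way it clicks shut by itself and stays, ending on a slightly springy stop; let go before half-way and it springs back up. Starts up.
- front_right_pad (a point): Centre of the top of the raised ribbed thumb pad (14 mm across the rim, 36 along it) of the front right rim section: right half of the near long edge, 60 mm long, seen from the robot. It lies 10 mm in from the outer edge. Shut, it is 63.5 mm above the worktop, 3.5 mm proud of the lid, at box-frame (x, y) mm (-55, -31); sprung up it is 4.5 mm higher. This frame's axes do not matter.
- front_right (a joint): Hinge of the front right rim section: 0 = sprung up, 0.26 rad = clicked shut and flush. Snap action: a push straight down on the pad meets up to about 5 N (press with 10 to 20 N to be sure), then past half-way it clicks shut by itself and stays, ending on a slightly springy stop; let go before half-way and it springs back up. Starts up.
- back_left_pad (a point): Centre of the top of the raised ribbed thumb pad (14 mm across the rim, 36 along it) of the back left rim section: left half of the far long edge, 60 mm long, seen from the robot. It lies 10 mm in from the outer edge. Shut, it is 63.5 mm above the worktop, 3.5 mm proud of the lid, at box-frame (x, y) mm (55, 31); sprung up it is 4.5 mm higher. This frame's axes do not matter.
- back_left (a joint): Hinge of the back left rim section: 0 = sprung up, 0.26 rad = clicked shut and flush. Snap action: a push straight down on the pad meets up to about 5 N (press with 10 to 20 N to be sure), then past half-way it clicks shut by itself and stays, ending on a slightly springy stop; let go before half-way and it springs back up. May start up or already shut.
- back_right_pad (a point): Centre of the top of the raised ribbed thumb pad (14 mm across the rim, 36 along it) of the back right rim section: right half of the far long edge, 60 mm long, seen from the robot. It lies 10 mm in from the outer edge. Shut, it is 63.5 mm above the worktop, 3.5 mm proud of the lid, at box-frame (x, y) mm (55, -31); sprung up it is 4.5 mm higher. This frame's axes do not matter.
- back_right (a joint): Hinge of the back right rim section: 0 = sprung up, 0.26 rad = clicked shut and flush. Snap action: a push straight down on the pad meets up to about 5 N (press with 10 to 20 N to be sure), then past half-way it clicks shut by itself and stays, ending on a slightly springy stop; let go before half-way and it springs back up. Starts up.
- left_pad (a point): Centre of the top of the raised ribbed thumb pad (14 mm across the rim, 36 along it) of the left rim section: whole left short edge, 71 mm long, seen from the robot. It lies 10 mm in from the outer edge. Shut, it is 63.5 mm above the worktop, 3.5 mm proud of the lid, at box-frame (x, y) mm (0, 80); sprung up it is 4.5 mm higher. This frame's axes do not matter.
- left (a joint): Hinge of the left rim section: 0 = sprung up, 0.26 rad = clicked shut and flush. Snap action: a push straight down on the pad meets up to about 5 N (press with 10 to 20 N to be sure), then past half-way it clicks shut by itself and stays, ending on a slightly springy stop; let go before half-way and it springs back up. Starts up.
- right_pad (a point): Centre of the top of the raised ribbed thumb pad (14 mm across the rim, 36 along it) of the right rim section: whole right short edge, 71 mm long, seen from the robot. It lies 10 mm in from the outer edge. Shut, it is 63.5 mm above the worktop, 3.5 mm proud of the lid, at box-frame (x, y) mm (0, -80); sprung up it is 4.5 mm higher. This frame's axes do not matter.
- right (a joint): Hinge of the right rim section: 0 = sprung up, 0.26 rad = clicked shut and flush. Snap action: a push straight down on the pad meets up to about 5 N (press with 10 to 20 N to be sure), then past half-way it clicks shut by itself and stays, ending on a slightly springy stop; let go before half-way and it springs back up. May start up or already shut.
- crucible: White lidded porcelain crucible, 45 mm across, 50 mm high, lying or standing loose beside the box; not part of the work. Origin: centre of its underside.
- weighing_a: Small glass weighing bottle with a knobbed lid, 42 mm across, 62 mm high, lying or standing loose beside the box; not part of the work. Origin: centre of its underside.
- ph_book: Small flat yellow booklet, 26 x 74 x 7 mm, lying or standing loose beside the box; not part of the work. Origin: centre of its underside.
- spot_tile_b: Flat white ceramic tile, 60 x 66 x 7 mm, lying or standing loose beside the box; not part of the work. Origin: centre of its underside.
- tape_roll: Roll of masking tape lying flat, 63 mm across, 18 mm high, lying or standing loose beside the box; not part of the work. Origin: centre of its underside.

How it is judged:
By the outcome, as a careful person would: the job done as asked, in the order asked, and still so for the second after the job is handed in, with the robot touching nothing.
It also fails if it takes over 54 s, if anything falls off the work surface, if the arm or the gripper's body presses on something with over 40 N, if the wrist force passes 120 N, or if a joint passes its speed limit or range.

## Working session

There is one attempt and no reset: what is moved stays moved. The work goes in short steps, Python scripts to look and compute and a tool call to move; the robot and the scene stay as the last step left them, time stands still between calls to the robot, and variables do not carry over. Pictures are saved under pics/ and viewed, about 8 in all and at most 12, crops included, and the job is handed in when it is done.

Besides the shell and the picture viewer there is one more tool, called after ">>>" as a command line: name --argument value ..., lists and objects as JSON in quotes. send_rows: Moves the arm, as the interface text tells. Its arguments: {"type":"object","properties":{"rows":{"type":"array"},"grip_force":{"type":"number"}},"required":["rows"]}

```bash
mkdir -p pics
python3 - <<'E'
from bench import *
import cv2
s=sense();print({k:s[k] for k in('clock','tcp_pos','eef_rot','force','opening')})
a=grab_frame('scene');b=grab_frame('side')
cv2.imwrite('pics/scene0.png',a);cv2.imwrite('pics/side0.png',b)
for n in('scene','side','wrist'):print(n,camera_params(n))
E
```

```text
{'clock': 0.0, 'tcp_pos': array([ 0.2145716 , -0.61273257,  0.2301221 ]), 'eef_rot': array([-1.56781163,  1.56817879,  1.91064754]), 'force': array([-0.18642243,  0.06443752, -0.69628061]), 'opening': 0.9959755793356221}
scene {'camera_matrix': array([[444.6108185 ,   0.        , 259.40282391],
       [  0.        , 444.6108185 , 194.83606775],
       [  0.        ,   0.        ,   1.        ]]), 'k1': 0.02322834531214754, 'world_to_cam': array([[-0.58589512, -0.8103821 ,  0.00278568,  0.46998396],
       [ 0.34783575, -0.24837278,  0.90405821, -0.21879208],
       [-0.73194071,  0.53065226,  0.42740026, -0.66786379],
       [ 0.        ,  0.        ,  0.        ,  1.        ]])}
side {'camera_matrix': array([[467.22046955,   0.        , 261.20158211],
       [  0.        , 467.22046955, 182.60274453],
       [  0.        ,   0.        ,   1.        ]]), 'k1': -0.18568864155488712, 'world_to_cam': array([[-0.86794692, -0.49642298, -0.0152435 ,  0.59894746],
       [ 0.40675379, -0.72811093,  0.55172986, -0.10296236],
       [-0.28499033,  0.47267188,  0.83388357, -0.9507521 ],
       [ 0.        ,  0.        ,  0.        ,  1.        ]])}
wrist {'camera_matrix': array([[274.33214962,   0.        , 254.969876  ],
       [  0.        , 274.33214962, 191.27421322],
       [  0.        ,   0.        ,   1.        ]]), 'k1': -0.04895702400322295, 'hand_eye': array([[ 5.78867438e-04,  3.11635612e-01, -9.50201510e-01,
        -1.43587218e-01],
       [ 9.99999832e-01, -2.09846409e-04,  5.40381931e-04,
        -4.01380714e-04],
       [-3.09941212e-05, -9.50201664e-01, -3.11635681e-01,
        -8.08501741e-02],
       [ 0.00000000e+00,  0.00000000e+00,  0.00000000e+00,
         1.00000000e+00]])}
```

View pics/scene0.png

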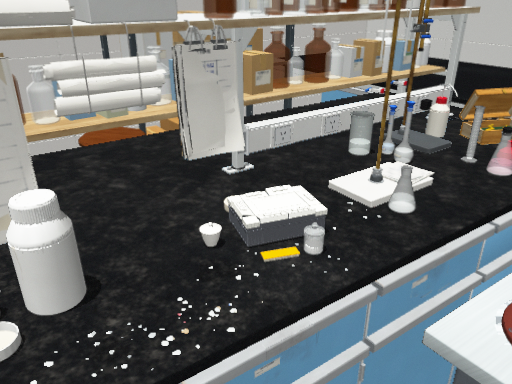

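View pics/side0.png

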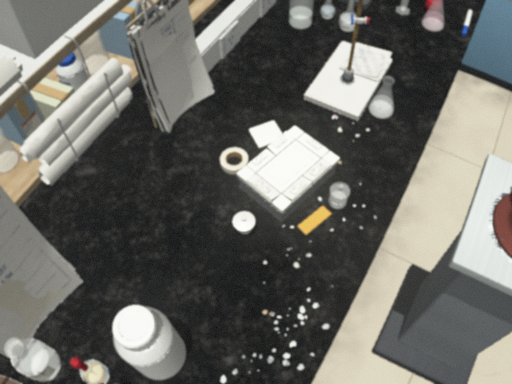

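```bash
cat > h.py <<'E'
import numpy as np,cv2
from bench import *
def ray(n,uv):
    p=camera_params(n);K=p['camera_matrix'];k=p['k1'];d=((np.array(uv,float)-K[:2,2])/K[0,0])
    x=d.copy()
    for _ in range(20): x=d/(1+k*(x@x))
    if n=='wrist': raise ValueError
    T=np.linalg.inv(p['world_to_cam'])
    return T[:3,3],T[:3,:3]@np.array([x[0],-x[1],-1])
def onz(n,uv,z):
    o,d=ray(n,uv);return o+d*(z-o[2])/d[2]
def proj(n,P,T=None):
    p=camera_params(n);K=p['camera_matrix'];T=p['world_to_cam'] if T is None else T
    c=T[:3,:3]@np.array(P)+T[:3,3];s=np.array([c[0],-c[1]])/-c[2]
    return K[:2,2]+K[0,0]*s*(1+p['k1']*(s@s))
E
python3 - <<'E'
from h import *
a=cv2.imread('pics/scene0.png');b=cv2.imread('pics/side0.png')
A=cv2.resize(a[170:270,190:340],(750,500)[:2],interpolation=cv2.INTER_CUBIC)[:, :]
B=cv2.resize(b[110:240,210:360],(690,598),interpolation=cv2.INTER_CUBIC)
cv2.imwrite('pics/sidec.png',B)
cv2.imwrite('pics/scenec.png',A)
for n in('scene','side'):print(n,ray(n,(256,192))[0])
for nm,uv,z in[('ctr',(288,165),.06),('stand',(347,78),.02),('flask',(382,105),0),('bottle',(150,340),0.1),('clip',(185,110),0),('crucible',(243,222),.05),('weigh',(339,195),.03),('book',(314,221),.007),('tile',(266,135),.007),('tape',(234,160),.018)]:print(nm,onz('side',uv,z).round(3))
E
```

```text
scene [-0.13737168  0.68092801  0.48193671]
side [0.29077978 0.67175705 0.85875402]
ctr [0.537 0.153 0.06 ]
stand [ 0.545 -0.19   0.02 ]
flask [ 0.435 -0.166  0.   ]
bottle [0.556 0.6   0.1  ]
clip [0.858 0.089 0.   ]
crucible [0.552 0.312 0.05 ]
weigh [0.416 0.15  0.03 ]
book [0.439 0.218 0.007]
tile [0.639 0.067 0.007]
tape [0.661 0.172 0.018]
```

View pics/sidec.png

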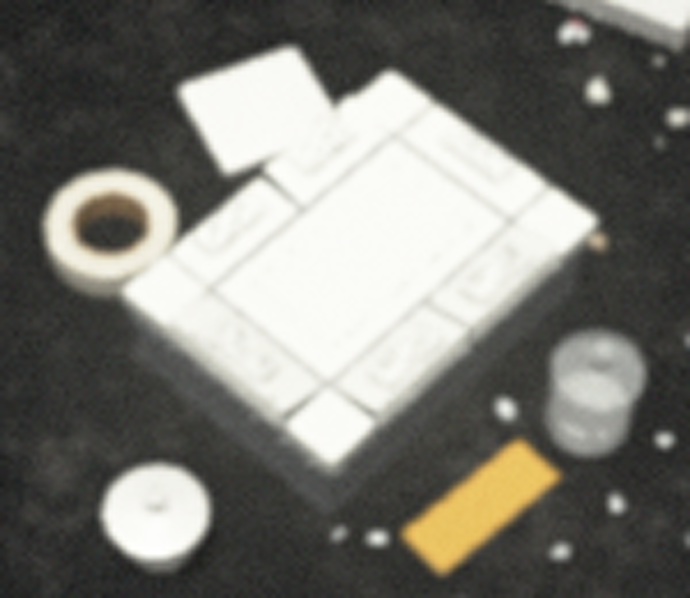

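View pics/scenec.png

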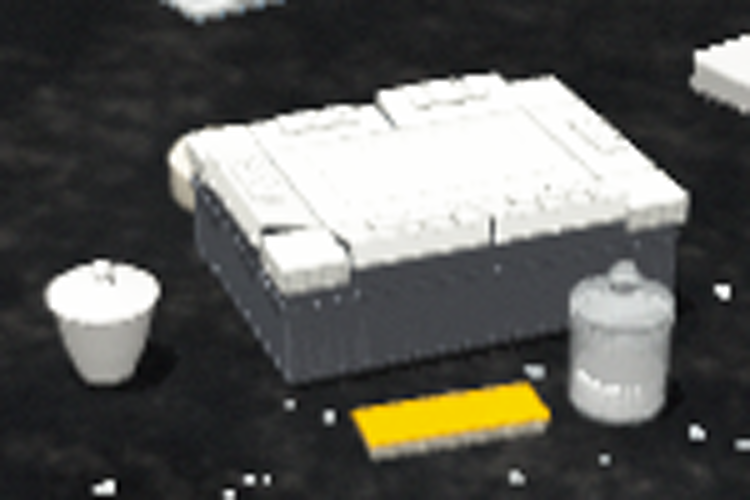

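Run:
```python
from h import *
u=lambda x,y:((x+.5)/4.6-.5+210,(y+.5)/4.6-.5+110)
L=np.array([[65,90],[65,-90],[-65,-90],[-65,90]])/1e3
def fit(W):
    W=np.array(W)[:,:2];c=W.mean(0);H=(L.T@(W-c));t=np.arctan2(H[0,1]-H[1,0],H[0,0]+H[1,1])
    R=np.array([[np.cos(t),-np.sin(t)],[np.sin(t),np.cos(t)]]);print(c.round(4),np.degrees(t).round(2),'res mm',((W-c-L@R.T)*1e3).round(1).tolist());return c,t,R
c,t,R=fit([onz('side',u(*p),.06) for p in[(122,292),(390,70),(600,218),(333,467)]])
v=lambda x,y:((x+.5)/5-.5+190,(y+.5)/5-.5+170)
fit([onz('scene',v(*p),.06) for p in[(188,137),(555,75),(690,190),(283,268)]])
for q in [onz('scene',v(293,382),0),onz('side',u(333,512),0)]:print('underside nl',q.round(4),'exp',(c+R@L[3]).round(4))
for n,x,y in[('fl',-55,31),('fr',-55,-31),('bl',55,31),('br',55,-31),('l',0,80),('r',0,-80)]:print(n,(c+R@[x/1e3,y/1e3]).round(4))
a=cv2.imread('pics/scene0.png')
for i in L: print((c+R@i).round(3),(proj('scene',[*(c+R@i),.06])-[190,170])*5)
```

```text
[0.5352 0.1524] -14.41 res mm [[0.5, 0.5], [0.1, -0.9], [-0.5, -1.3], [-0.2, 1.8]]
[0.5346 0.1497] -14.08 res mm [[-2.3, -0.0], [-1.1, -0.6], [1.9, -0.7], [1.6, 1.3]]
underside nl [0.5034 0.2442 0.    ] exp [0.4947 0.2557]
underside nl [0.4986 0.2472 0.    ] exp [0.4947 0.2557]
fl [0.4897 0.1961]
fr [0.4742 0.1361]
bl [0.5962 0.1687]
br [0.5808 0.1087]
l [0.5551 0.2299]
r [0.5153 0.0749]
[0.621 0.223] [177.70641628 133.65497009]
[0.576 0.049] [546.43139818  73.72250405]
[0.45  0.081] [683.91666462 191.95539221]
[0.495 0.256] [278.09750764 267.52345116]
```

Run:
```python
from h import *
from scipy.spatial.transform import Rotation as Ro
a=cv2.imread('pics/scene0.png');b=cv2.imread('pics/side0.png')
A=cv2.resize(a[0:220,310:512],None,fx=2.7,fy=2.7)[:594];B=cv2.resize(b[0:130,290:410],None,fx=2,fy=2)
C=np.zeros((600,800,3),np.uint8);C[:A.shape[0],:A.shape[1]]=A;C[:260,555:795]=B
cv2.imwrite('pics/stand.png',C)
s=sense();print(Ro.from_euler('xyz',s['eef_rot']).as_matrix().round(3))
f=onz('side',(347,78),.02)
for z in(.02,.1,.2,.3,.4,.5):print(z,proj('scene',[f[0],f[1],z]).round(),proj('side',[f[0],f[1],z]).round())
```

```text
[[-0.001  0.331 -0.944]
 [ 0.002 -0.944 -0.331]
 [-1.    -0.002  0.   ]]
0.02 [377. 181.] [347.  78.]
0.1 [380. 152.] [351.  54.]
0.2 [385. 113.] [357.  21.]
0.3 [391.  71.] [363. -16.]
0.4 [397.  25.] [369. -59.]
0.5 [403. -26.] [ 376. -105.]
```

View pics/stand.png

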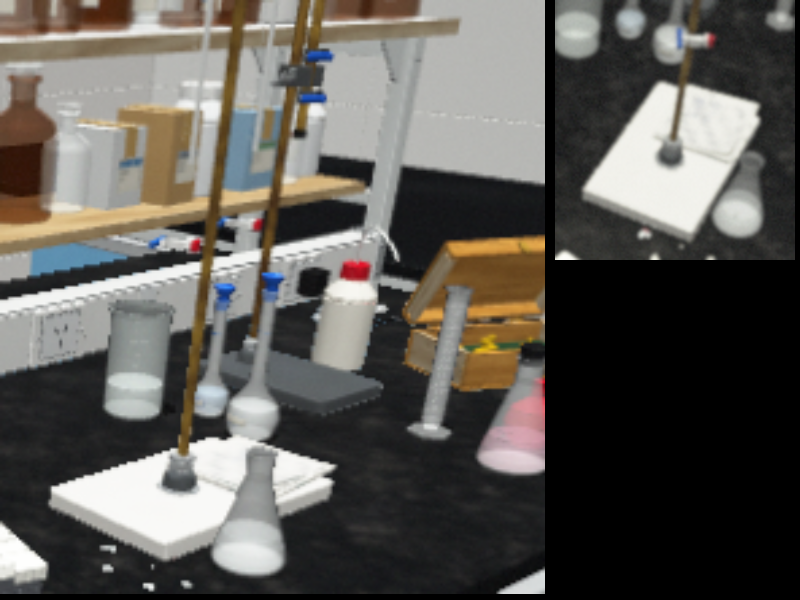

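Run:
```python
from h import *
def tri(a,b):
    o1,d1=ray('scene',a);o2,d2=ray('side',b)
    s=np.linalg.lstsq(np.c_[d1,-d2],o2-o1,rcond=None)[0];p,q=o1+s[0]*d1,o2+s[1]*d2
    return ((p+q)/2).round(3),np.linalg.norm(p-q).round(3)
print('red near',tri((382,90),(369,20)),'blue',tri((366,90),(352,19)))
print('red far',tri((404,83),(369,20)))
print('flasktop',tri((407,166),(390,79)),'flaskbottom',tri((402,210),(381,114)))
```

```text
red near (array([ 0.496, -0.108,  0.274]), np.float64(0.002)) blue (array([ 0.529, -0.096,  0.271]), np.float64(0.004))
red far (array([ 0.487, -0.137,  0.276]), np.float64(0.044))
flasktop (array([ 0.43 , -0.145,  0.11 ]), np.float64(0.002)) flaskbottom (array([ 0.426, -0.141, -0.002]), np.float64(0.006))
```

>>> send_rows --rows '[{"gripper": 0,"ty": -0.03},{"gripper": 0,"ty": -0.05},{"gripper": 0,"ty": -0.05},{"gripper": 0,"ty": -0.05},{"gripper": 0,"ty": -0.03}]'

```text
$.rows[0]: bad value
```

>>> send_rows --rows '[{"gripper": 0.0,"tx": -0.005,"ty": -0.03,"tz": 0.0,"wx": 0.0,"wy": 0.0,"wz": 0.0},{"gripper": 0.0,"tx": -0.005,"ty": -0.05,"tz": 0.0,"wx": 0.0,"wy": 0.0,"wz": 0.0},{"gripper": 0.0,"tx": -0.005,"ty": -0.05,"tz": 0.0,"wx": 0.0,"wy": 0.0,"wz": 0.0},{"gripper": 0.0,"tx": 0.0,"ty": -0.05,"tz": 0.0,"wx": 0.0,"wy": 0.0,"wz": 0.0},{"gripper": 0.0,"tx": 0.0,"ty": -0.03,"tz": 0.0,"wx": 0.0,"wy": 0.0,"wz": 0.0}]'

```text
clock: 0.72
tcp_pos: [0.1431, -0.4085, 0.2426]
eef_rot: [-1.546, 1.563, 1.932]
force: [-0.2, -0.7, 0.0]
opening: 0.001
```

>>> send_rows --rows '[{"gripper": 0.0,"tx": 0.0,"ty": -0.003,"tz": -0.05,"wx": -6.6,"wy": 0.0,"wz": 0.0},{"gripper": 0.0,"tx": 0.0,"ty": -0.003,"tz": -0.05,"wx": -6.6,"wy": 0.0,"wz": 0.0},{"gripper": 0.0,"tx": 0.0,"ty": -0.003,"tz": -0.05,"wx": -6.6,"wy": 0.0,"wz": 0.0},{"gripper": 0.0,"tx": 0.0,"ty": -0.003,"tz": -0.05,"wx": -6.6,"wy": 0.0,"wz": 0.0}]'

```text
clock: 1.23
tcp_pos: [0.3094, -0.2986, 0.2425]
eef_rot: [-1.694, 1.563, 2.247]
force: [0.5, -0.4, 0.6]
opening: 0.001
```

>>> send_rows --rows '[{"gripper": 0.0,"tx": 0.0,"ty": -0.003,"tz": -0.05,"wx": -6.6,"wy": 0.0,"wz": 0.0},{"gripper": 0.0,"tx": 0.0,"ty": -0.003,"tz": -0.05,"wx": -6.6,"wy": 0.0,"wz": 0.0},{"gripper": 0.0,"tx": 0.0,"ty": -0.003,"tz": -0.05,"wx": -6.6,"wy": 0.0,"wz": 0.0},{"gripper": 0.0,"tx": 0.0,"ty": -0.003,"tz": -0.05,"wx": -6.6,"wy": 0.0,"wz": 0.0}]'

```text
clock: 1.72
tcp_pos: [0.414, -0.1224, 0.2425]
eef_rot: [-2.249, 1.563, 2.167]
force: [0.7, 0.6, 0.5]
opening: 0.005
```

>>> send_rows --rows '[{"gripper": 0.0,"tx": 0.0,"ty": 0.0,"tz": -0.05,"wx": -2.7,"wy": 0.0,"wz": 0.0},{"gripper": 0.0,"tx": 0.0,"ty": 0.0,"tz": -0.05,"wx": 0.0,"wy": 0.0,"wz": 0.0},{"gripper": 0.0,"tx": 0.0,"ty": 0.0,"tz": -0.05,"wx": 0.0,"wy": 0.0,"wz": 0.0},{"gripper": 0.0,"tx": 0.0,"ty": 0.0,"tz": -0.05,"wx": 0.0,"wy": 0.0,"wz": 0.0},{"gripper": 0.0,"tx": 0.0,"ty": 0.0,"tz": -0.05,"wx": 0.0,"wy": 0.0,"wz": 0.0},{"gripper": 0.0,"tx": 0.0,"ty": 0.0,"tz": 0.0,"wx": 0.0,"wy": 0.0,"wz": 0.0}]'

```text
clock: 2.48
tcp_pos: [0.4781, 0.1313, 0.2425]
eef_rot: [-2.3, 1.56, 2.172]
force: [0.4, -0.7, -0.1]
opening: -0.002
```

```bash
cat >> h.py <<'E'
from scipy.spatial.transform import Rotation as Ro
PADS=dict(fl=(-55,31),fr=(-55,-31),bl=(55,31),br=(55,-31),l=(0,80),r=(0,-80))
C=np.array([.535,.151]);TH=np.radians(-14.25)
def pad(n,z):
    R=np.array([[np.cos(TH),-np.sin(TH)],[np.sin(TH),np.cos(TH)]]);return np.r_[C+R@np.array(PADS[n])/1e3,z]
def go(z=.09):
    s=sense();R=Ro.from_euler('xyz',s['eef_rot']).as_matrix()
    print(s['clock'],s['tcp_pos'].round(4),'F',s['force'].round(2));print(R.round(4).tolist(),'ydir',np.degrees(np.arctan2(R[1,1],R[0,1])).round(2))
    for n in PADS:print(n,(R.T@(pad(n,z)-s['tcp_pos'])).round(4))
    return s,R
E
python3 - <<'E'
from h import *
s,R=go()
p=camera_params('wrist');img=grab_frame('wrist')
T=np.eye(4);T[:3,:3]=R;T[:3,3]=s['tcp_pos'];W=np.linalg.inv(T@p['hand_eye'])
cv2.imwrite('pics/w0r.png',img)
for n in PADS:
    q=proj('wrist',pad(n,.0655),W);print(n,q.round())
    cv2.drawMarker(img,tuple(int(v) for v in q.round()),(0,0,255),0,8,1)
RR=np.array([[np.cos(TH),-np.sin(TH)],[np.sin(TH),np.cos(TH)]])
for i in[(65,90),(65,-90),(-65,90),(-65,-90)]:
    q=proj('wrist',np.r_[C+RR@np.array(i)/1e3,.06],W);cv2.drawMarker(img,tuple(int(v) for v in q.round()),(0,255,0),0,10,1)
cv2.imwrite('pics/w0.png',img)
E
```

```text
2.475 [0.4781 0.1313 0.2425] F [ 0.44 -0.67 -0.07]
[[-0.006, 0.9713, -0.2377], [0.0087, -0.2376, -0.9713], [-0.9999, -0.0078, -0.007]] ydir -13.75
fl [ 0.153  -0.0029 -0.063 ]
fr [ 0.1526 -0.0035 -0.0011]
bl [ 0.1521  0.1071 -0.0621]
br [ 1.517e-01  1.065e-01 -1.000e-04]
l [ 0.1529  0.0525 -0.1116]
r [0.1518 0.0511 0.0484]
fl [252. 118.]
fr [252. 171.]
bl [349. 120.]
br [343. 173.]
l [303.  73.]
r [296. 210.]
```

View pics/w0.png

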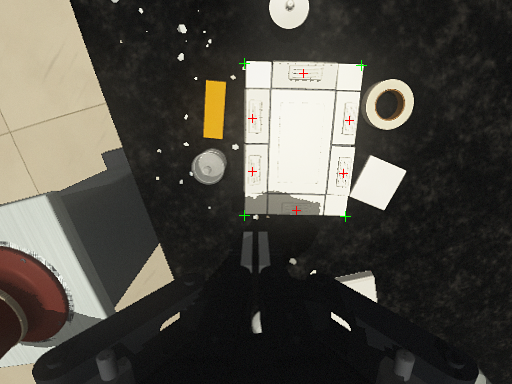

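>>> send_rows --rows '[{"gripper": 0.0,"tx": 0.05,"ty": -0.0035,"tz": -0.001,"wx": 0.0,"wy": 0.0,"wz": 0.0},{"gripper": 0.0,"tx": 0.05,"ty": 0.0,"tz": 0.0,"wx": 0.0,"wy": 0.0,"wz": 0.0},{"gripper": 0.0,"tx": 0.05,"ty": 0.0,"tz": 0.0,"wx": 0.0,"wy": 0.0,"wz": 0.0},{"gripper": 0.0,"tx": 0.015,"ty": 0.0,"tz": 0.0,"wx": 0.0,"wy": 0.0,"wz": 0.0},{"gripper": 0.0,"tx": 0.005,"ty": 0.0,"tz": 0.0,"wx": 0.0,"wy": 0.0,"wz": 0.0}]'

```text
clock: 3.15
tcp_pos: [0.4752, 0.1213, 0.0679]
eef_rot: [-1.218, 1.566, -3.046]
force: [-0.9, 2.9, 4.2]
opening: -0.004
```

```bash
python3 -c "
from h import *
go(.07)"
```

```text
3.15 [0.4752 0.1213 0.0679] F [-0.89  2.9   4.22]
[[-0.0049, 0.9672, -0.2539], [-0.0005, -0.2539, -0.9672], [-1.0, -0.0046, 0.0017]] ydir -14.71
fl [-0.0022 -0.0049 -0.0745]
fr [-0.0021 -0.0044 -0.0125]
bl [-0.0027  0.105  -0.0753]
br [-0.0026  0.1055 -0.0133]
l [-0.0026  0.0497 -0.1239]
r [-0.0023  0.0509  0.0361]
```

>>> send_rows --rows '[{"gripper": 0.0,"tx": -0.012,"ty": 0.0,"tz": 0.0,"wx": 0.0,"wy": 0.0,"wz": 0.0},{"gripper": 0.0,"tx": 0.0,"ty": -0.004,"tz": -0.0125,"wx": 0.0,"wy": 0.0,"wz": 0.0},{"gripper": 0.0,"tx": 0.0,"ty": 0.0,"tz": 0.0,"wx": 0.0,"wy": 0.0,"wz": 0.0}]'

```text
clock: 3.52
tcp_pos: [0.4759, 0.1342, 0.0828]
eef_rot: [-1.462, 1.57, 2.991]
force: [1.7, -0.1, -0.2]
opening: 0.002
```

```bash
python3 -c "
from h import *
go(.07)"
```

```text
3.525 [0.4759 0.1342 0.0828] F [ 1.71 -0.11 -0.17]
[[-0.001, 0.9666, -0.2564], [0.0002, -0.2564, -0.9666], [-1.0, -0.001, 0.0001]] ydir -14.85
fl [ 0.0128 -0.0025 -0.0618]
fr [ 0.0128 -0.0019  0.0002]
bl [ 0.0127  0.1075 -0.0629]
br [ 0.0127  0.1081 -0.0009]
l [ 0.0128  0.052  -0.1113]
r [0.0128 0.0536 0.0487]
```

>>> send_rows --rows '[{"gripper": 0.0,"tx": 0.006,"ty": -0.002,"tz": 0.0,"wx": 0.0,"wy": 0.0,"wz": 0.0},{"gripper": 0.0,"tx": 0.006,"ty": 0.0,"tz": 0.0,"wx": 0.0,"wy": 0.0,"wz": 0.0},{"gripper": 0.0,"tx": 0.004,"ty": 0.0,"tz": 0.0,"wx": 0.0,"wy": 0.0,"wz": 0.0},{"gripper": 0.0,"tx": 0.004,"ty": 0.0,"tz": 0.0,"wx": 0.0,"wy": 0.0,"wz": 0.0}]'

```text
clock: 4.03
tcp_pos: [0.4733, 0.1351, 0.0627]
eef_rot: [-0.985, 1.57, -2.814]
force: [-4.4, -0.6, 23.5]
opening: -0.001
```

>>> send_rows --rows '[{"gripper": 0.0,"tx": -0.01,"ty": 0.0,"tz": 0.0,"wx": 0.0,"wy": 0.0,"wz": 0.0},{"gripper": 0.0,"tx": -0.01,"ty": 0.0,"tz": 0.0,"wx": 0.0,"wy": 0.0,"wz": 0.0},{"gripper": 0.0,"tx": 0.0,"ty": 0.0,"tz": -0.03,"wx": 0.0,"wy": 0.0,"wz": 0.0},{"gripper": 0.0,"tx": 0.0,"ty": 0.0,"tz": -0.03,"wx": 0.0,"wy": 0.0,"wz": 0.0},{"gripper": 0.0,"tx": 0.0,"ty": 0.0,"tz": -0.002,"wx": 0.0,"wy": 0.0,"wz": 0.0},{"gripper": 0.0,"tx": 0.0,"ty": 0.0,"tz": 0.0,"wx": 0.0,"wy": 0.0,"wz": 0.0}]'

```text
clock: 4.78
tcp_pos: [0.4909, 0.1937, 0.0844]
eef_rot: [0.527, 1.569, -1.307]
force: [-0.4, -0.7, -0.1]
opening: 0.001
```

Run:
```python
from h import *
s,R=go(.07)
img=grab_frame('wrist');sd=grab_frame('side')
cv2.imwrite('pics/w1.png',np.vstack([cv2.resize(img[100:330,150:410],None,fx=1.5,fy=1.5),cv2.resize(sd[110:210,230:360],(390,240),interpolation=cv2.INTER_CUBIC)]))
```

```text
4.775 [0.4909 0.1937 0.0844] F [-0.42 -0.71 -0.07]
[[0.0005, 0.9657, -0.2597], [-0.002, -0.2597, -0.9657], [-1.0, 0.001, 0.0018]] ydir -15.05
fl [ 0.0144 -0.0018 -0.0005]
fr [ 0.0145 -0.0009  0.0615]
bl [ 0.0145  0.1082 -0.0021]
br [0.0146 0.1091 0.0599]
l [ 0.0144  0.0526 -0.0503]
r [0.0147 0.0548 0.1097]
```

View pics/w1.png

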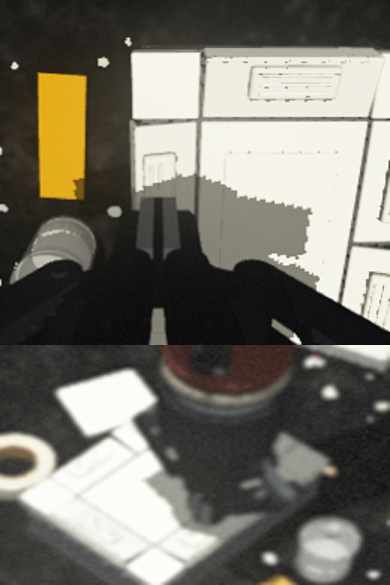

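>>> send_rows --rows '[{"gripper": 0.0,"tx": 0.007,"ty": -0.002,"tz": 0.0,"wx": 0.0,"wy": 0.0,"wz": 0.0},{"gripper": 0.0,"tx": 0.006,"ty": 0.0,"tz": 0.0,"wx": 0.0,"wy": 0.0,"wz": 0.0},{"gripper": 0.0,"tx": 0.005,"ty": 0.0,"tz": 0.0,"wx": 0.0,"wy": 0.0,"wz": 0.0},{"gripper": 0.0,"tx": 0.003,"ty": 0.0,"tz": 0.0,"wx": 0.0,"wy": 0.0,"wz": 0.0}]'

```text
clock: 5.38
tcp_pos: [0.4876, 0.1921, 0.0627]
eef_rot: [-0.178, 1.567, -2.014]
force: [-3.7, -2.0, 20.1]
opening: -0.001
```

>>> send_rows --rows '[{"gripper": 0.0,"tx": -0.01,"ty": 0.0,"tz": 0.0,"wx": 0.0,"wy": 0.0,"wz": 0.0},{"gripper": 0.0,"tx": -0.01,"ty": 0.0,"tz": 0.0,"wx": 0.0,"wy": 0.0,"wz": 0.0},{"gripper": 0.0,"tx": 0.0,"ty": 0.028,"tz": -0.026,"wx": 0.0,"wy": 0.0,"wz": 0.0},{"gripper": 0.0,"tx": 0.0,"ty": 0.028,"tz": -0.025,"wx": 0.8,"wy": 0.0,"wz": 0.0},{"gripper": 0.0,"tx": 0.0,"ty": 0.0,"tz": 0.0,"wx": 0.0,"wy": 0.0,"wz": 0.0},{"gripper": 0.0,"tx": 0.0,"ty": 0.0,"tz": 0.0,"wx": 0.0,"wy": 0.0,"wz": 0.0}]'

```text
clock: 6.12
tcp_pos: [0.5568, 0.2259, 0.0845]
eef_rot: [0.067, 1.566, -1.785]
force: [0.1, -0.8, -0.1]
opening: 0.003
```

```bash
python3 -c "
from h import *
go(.07)"
```

```text
6.125 [0.5568 0.2259 0.0845] F [ 0.08 -0.78 -0.06]
[[-0.001, 0.9608, -0.2773], [-0.0048, -0.2773, -0.9608], [-1.0, 0.0003, 0.0049]] ydir -16.1
fl [ 0.0147 -0.0562  0.0487]
fr [ 0.015  -0.0542  0.1107]
bl [0.0147 0.0538 0.0452]
br [0.015  0.0558 0.1071]
l [ 0.0145 -0.0028 -0.002 ]
r [0.0153 0.0024 0.1579]
```

>>> send_rows --rows '[{"gripper": 0.0,"tx": 0.007,"ty": -0.003,"tz": -0.002,"wx": -1.8,"wy": 0.0,"wz": 0.0},{"gripper": 0.0,"tx": 0.006,"ty": 0.0,"tz": 0.0,"wx": 0.0,"wy": 0.0,"wz": 0.0},{"gripper": 0.0,"tx": 0.005,"ty": 0.0,"tz": 0.0,"wx": 0.0,"wy": 0.0,"wz": 0.0},{"gripper": 0.0,"tx": 0.003,"ty": 0.0,"tz": 0.0,"wx": 0.0,"wy": 0.0,"wz": 0.0}]'

```text
clock: 6.62
tcp_pos: [0.5529, 0.2287, 0.0632]
eef_rot: [0.027, 1.567, -1.79]
force: [-0.8, -0.5, 8.6]
opening: -0.001
```

>>> send_rows --rows '[{"gripper": 0.0,"tx": 0.001,"ty": 0.0,"tz": 0.0,"wx": 0.0,"wy": 0.0,"wz": 0.0}]'

```text
clock: 6.75
tcp_pos: [0.553, 0.2288, 0.063]
eef_rot: [0.112, 1.566, -1.705]
force: [-3.2, -1.1, 11.1]
opening: -0.002
```

>>> send_rows --rows '[{"gripper": 0.0,"tx": -0.01,"ty": 0.0,"tz": 0.0,"wx": 0.0,"wy": 0.0,"wz": 0.0},{"gripper": 0.0,"tx": -0.01,"ty": 0.0,"tz": 0.0,"wx": 0.0,"wy": 0.0,"wz": 0.0},{"gripper": 0.0,"tx": 0.0,"ty": 0.028,"tz": 0.025,"wx": 0.0,"wy": 0.0,"wz": 0.0},{"gripper": 0.0,"tx": 0.0,"ty": 0.027,"tz": 0.024,"wx": 0.0,"wy": 0.0,"wz": 0.0},{"gripper": 0.0,"tx": 0.0,"ty": 0.0,"tz": 0.0,"wx": 0.0,"wy": 0.0,"wz": 0.0},{"gripper": 0.0,"tx": 0.0,"ty": 0.0,"tz": 0.0,"wx": 0.0,"wy": 0.0,"wz": 0.0}]'

```text
clock: 7.5
tcp_pos: [0.5945, 0.1672, 0.0856]
eef_rot: [0.002, 1.566, -1.813]
force: [0.2, 0.1, -0.9]
opening: 0.004
```

```bash
python3 -c "
from h import *
go(.07)"
```

```text
7.5 [0.5945 0.1672 0.0856] F [ 0.24  0.07 -0.91]
[[-0.0011, 0.9703, -0.2418], [-0.0044, -0.2418, -0.9703], [-1.0, 0.0, 0.0046]] ydir -13.99
fl [ 0.0156 -0.1087 -0.0012]
fr [ 0.0159 -0.109   0.0608]
bl [ 0.0156  0.0013 -0.0007]
br [0.0159 0.001  0.0613]
l [ 0.0154 -0.0535 -0.05  ]
r [ 0.0161 -0.0542  0.11  ]
```

>>> send_rows --rows '[{"gripper": 0.0,"tx": 0.008,"ty": 0.001,"tz": -0.001,"wx": 0.0,"wy": 0.0,"wz": 0.0},{"gripper": 0.0,"tx": 0.007,"ty": 0.0,"tz": 0.0,"wx": 0.0,"wy": 0.0,"wz": 0.0},{"gripper": 0.0,"tx": 0.004,"ty": 0.0,"tz": 0.0,"wx": 0.0,"wy": 0.0,"wz": 0.0},{"gripper": 0.0,"tx": 0.003,"ty": 0.0,"tz": 0.0,"wx": 0.0,"wy": 0.0,"wz": 0.0}]'

```text
clock: 8.0
tcp_pos: [0.594, 0.1714, 0.0629]
eef_rot: [-0.324, 1.567, -2.133]
force: [-2.7, -2.0, 14.8]
opening: -0.0
```

>>> send_rows --rows '[{"gripper": 0.0,"tx": -0.01,"ty": 0.0,"tz": 0.0,"wx": 0.0,"wy": 0.0,"wz": 0.0},{"gripper": 0.0,"tx": -0.01,"ty": 0.0,"tz": 0.0,"wx": 0.0,"wy": 0.0,"wz": 0.0},{"gripper": 0.0,"tx": 0.0,"ty": 0.0,"tz": 0.03,"wx": 0.0,"wy": 0.0,"wz": 0.0},{"gripper": 0.0,"tx": 0.0,"ty": 0.0,"tz": 0.03,"wx": 0.0,"wy": 0.0,"wz": 0.0},{"gripper": 0.0,"tx": 0.0,"ty": 0.0,"tz": 0.0,"wx": 0.0,"wy": 0.0,"wz": 0.0},{"gripper": 0.0,"tx": 0.0,"ty": 0.0,"tz": 0.0,"wx": 0.0,"wy": 0.0,"wz": 0.0}]'

```text
clock: 8.75
tcp_pos: [0.5809, 0.1151, 0.0867]
eef_rot: [1.94, 1.568, 0.133]
force: [-1.0, -0.6, -0.4]
opening: -0.004
```

```bash
python3 -c "
from h import *
go(.07)"
```

```text
8.75 [0.5809 0.1151 0.0867] F [-1.   -0.62 -0.41]
[[0.0025, 0.9723, -0.2339], [0.0003, -0.2339, -0.9723], [-1.0, 0.0024, -0.0009]] ydir -13.53
fl [ 0.0165 -0.1077 -0.0558]
fr [ 0.0164 -0.1084  0.0062]
bl [ 0.0168  0.0023 -0.0544]
br [0.0167 0.0016 0.0075]
l [ 0.0167 -0.052  -0.1041]
r [ 0.0165 -0.0541  0.0559]
```

>>> send_rows --rows '[{"gripper": 0.0,"tx": 0.006,"ty": 0.001,"tz": 0.0075,"wx": 0.0,"wy": 0.0,"wz": 0.0},{"gripper": 0.0,"tx": 0.008,"ty": 0.0,"tz": 0.0,"wx": 0.0,"wy": 0.0,"wz": 0.0},{"gripper": 0.0,"tx": 0.005,"ty": 0.0,"tz": 0.0,"wx": 0.0,"wy": 0.0,"wz": 0.0},{"gripper": 0.0,"tx": 0.004,"ty": 0.0,"tz": 0.0,"wx": 0.0,"wy": 0.0,"wz": 0.0}]'

```text
clock: 9.25
tcp_pos: [0.5818, 0.1104, 0.063]
eef_rot: [2.201, 1.564, 0.398]
force: [-1.4, -2.5, 14.1]
opening: -0.004
```

>>> send_rows --rows '[{"gripper": 0.0,"tx": -0.01,"ty": 0.0,"tz": 0.0,"wx": 0.0,"wy": 0.0,"wz": 0.0},{"gripper": 0.0,"tx": -0.01,"ty": 0.0,"tz": 0.0,"wx": 0.0,"wy": 0.0,"wz": 0.0},{"gripper": 0.0,"tx": 0.0,"ty": -0.027,"tz": 0.025,"wx": 0.0,"wy": 0.0,"wz": 0.0},{"gripper": 0.0,"tx": 0.0,"ty": -0.027,"tz": 0.025,"wx": 0.0,"wy": 0.0,"wz": 0.0},{"gripper": 0.0,"tx": 0.0,"ty": 0.0,"tz": 0.0,"wx": 0.0,"wy": 0.0,"wz": 0.0},{"gripper": 0.0,"tx": 0.0,"ty": 0.0,"tz": 0.0,"wx": 0.0,"wy": 0.0,"wz": 0.0}]'

```text
clock: 10.0
tcp_pos: [0.5164, 0.0755, 0.0856]
eef_rot: [2.356, 1.561, 0.554]
force: [1.2, -1.3, 0.0]
opening: -0.0
```

```bash
python3 -c "
from h import *
go(.07)"
```

```text
10.0 [0.5164 0.0755 0.0856] F [ 1.18 -1.26  0.03]
[[0.0082, 0.9735, -0.2286], [0.0051, -0.2287, -0.9735], [-1.0, 0.0068, -0.0068]] ydir -13.22
fl [ 0.016  -0.0537 -0.1096]
fr [ 0.0156 -0.0548 -0.0476]
bl [ 0.0168  0.0563 -0.1077]
br [ 0.0163  0.0551 -0.0457]
l [ 0.0167  0.0022 -0.1576]
r [ 0.0156 -0.0007  0.0023]
```

Press the right section, then back off straight up and to the left for a clear view.

>>> send_rows --rows '[{"gripper": 0.0,"tx": 0.007,"ty": -0.001,"tz": 0.002,"wx": 0.9,"wy": 0.0,"wz": 0.0},{"gripper": 0.0,"tx": 0.007,"ty": 0.0,"tz": 0.0,"wx": 0.0,"wy": 0.0,"wz": 0.0},{"gripper": 0.0,"tx": 0.005,"ty": 0.0,"tz": 0.0,"wx": 0.0,"wy": 0.0,"wz": 0.0},{"gripper": 0.0,"tx": 0.003,"ty": 0.0,"tz": 0.0,"wx": 0.0,"wy": 0.0,"wz": 0.0}]'

```text
clock: 10.5
tcp_pos: [0.5173, 0.0753, 0.0627]
eef_rot: [2.347, 1.559, 0.53]
force: [-4.0, -1.7, 21.6]
opening: 0.001
```

>>> send_rows --rows '[{"gripper": 0.0,"tx": -0.01,"ty": 0.0,"tz": 0.0,"wx": 0.0,"wy": 0.0,"wz": 0.0},{"gripper": 0.0,"tx": -0.03,"ty": 0.0,"tz": 0.0,"wx": 0.0,"wy": 0.0,"wz": 0.0},{"gripper": 0.0,"tx": -0.05,"ty": 0.0,"tz": 0.0,"wx": 0.0,"wy": 0.0,"wz": 0.0},{"gripper": 0.0,"tx": -0.05,"ty": 0.0,"tz": 0.0,"wx": 0.0,"wy": 0.0,"wz": 0.0},{"gripper": 0.0,"tx": -0.03,"ty": -0.03,"tz": 0.02,"wx": 0.0,"wy": 0.0,"wz": 0.0},{"gripper": 0.0,"tx": 0.0,"ty": -0.03,"tz": 0.02,"wx": 0.0,"wy": 0.0,"wz": 0.0},{"gripper": 0.0,"tx": 0.0,"ty": 0.0,"tz": 0.0,"wx": 0.0,"wy": 0.0,"wz": 0.0}]'

```text
clock: 11.38
tcp_pos: [0.4469, 0.0506, 0.2385]
eef_rot: [2.291, 1.557, 0.475]
force: [0.2, 0.9, 0.5]
opening: 0.002
```

Run:
```python
from h import *
s,R=go(.07)
w=grab_frame('wrist');a=grab_frame('scene');b=grab_frame('side')
A=cv2.resize(a[170:270,190:340],(600,400),interpolation=cv2.INTER_CUBIC)
cv2.imwrite('pics/fin1.png',A)
W=cv2.resize(w[0:260,140:440],(345,299));B=cv2.resize(b[110:240,210:360],(345,299),interpolation=cv2.INTER_CUBIC)
C2=np.zeros((600,780,3),np.uint8);C2[:299,:345]=W;C2[:299,350:695]=B;A2=cv2.resize(a[175:250,190:340],(600,300),interpolation=cv2.INTER_CUBIC);C2[300:,:600]=A2
cv2.imwrite('pics/fin.png',C2)
```

```text
11.375 [0.4469 0.0506 0.2385] F [0.2  0.87 0.54]
[[0.0124, 0.9701, -0.2423], [0.0064, -0.2424, -0.9702], [-0.9999, 0.0105, -0.0092]] ydir -14.03
fl [ 0.17    0.0045 -0.1485]
fr [ 0.1694  0.0043 -0.0865]
bl [ 0.1711  0.1145 -0.148 ]
br [ 0.1705  0.1143 -0.086 ]
l [ 0.171   0.0597 -0.1972]
r [ 0.1695  0.0591 -0.0372]
```

View pics/fin.png

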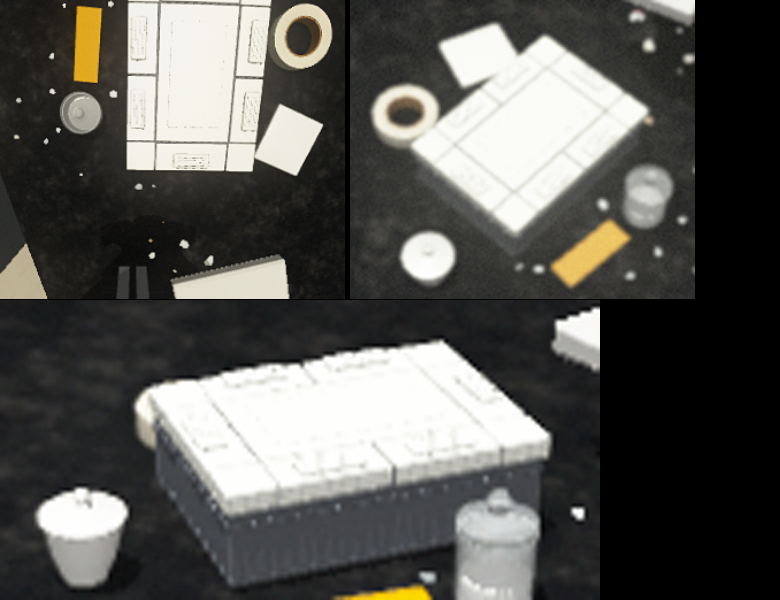

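```bash
python3 -c "
from bench import *
print(sense()['clock'],job_done())"
```

```text
the job is handed in; nothing more can be done
11.525 None
```

I pressed all six rim sections with the closed fingertips and handed the job in at about 11.5 s of robot time, with the gripper well clear of the box. Two sections, back left and right, already looked shut, but I pressed them as well.

- **Shut:** In the last wrist, side and scene pictures all six sections look flush. The wrist picture cuts off the left end, so the left section rests on the other two. Each press ended with the fingertips at 62.7–63.0 mm, below the 63.5 mm shut height of the pads.
- **Force:** The vertical force at the end of each press was about 11–24 N. I only read the force at the end of each call, so brief peaks in between are not ruled out. The left section took the lightest press, about 11 N.
- **Box and surroundings:** By eye, the box corners lie within about a pixel of where they started, and the crucible, weighing bottle, booklet, tile and tape look unmoved. I did not re-measure their positions numerically.
- **What went wrong:** My first, faster descent on the front right section drifted about 10 mm along the rim. It touched at about 4 N vertical and 3 N sideways, so I lifted, re-centred and pressed again more slowly.

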